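# Refill the spring-fed tablet dispenser and shut its rail

## Task

Load the strip of pet tablets into the blue dispenser: lay it in the channel, push it back against the spring follower until its front end drops down behind the gate and it sits flat on the channel floor, and let go. Then slide the clear rail forward over it by the orange tab until the catch clicks home. Be gentle, the tablets crack and the dispenser's feet are soft; leave the bin, bowl, scoop and nail file where they are.

Things in the scene. Friction and masses are not known exactly. Their poses are not given: they have to be found in the camera images.
- dispenser: Blue plastic tablet dispenser, 190 long, 50 wide, on four soft suction feet. Origin at counter level under the middle of the strip's place; x along the channel to the front (gate, button), y across, z up. All x, y, z in these texts are in its frame, mm. The feet give along x by several mm under a push (14 at most) and spring back, so while pushed it is not where it was measured. Push it with less than 25 N.
- seat (a point): Middle of the channel floor (x 0, y 0, z 30), where the centre of the strip's underside belongs. The channel is 19 wide between walls that run from x -74 to 40; their tops, flared as a lead-in, are at z 44 and 28 wide over the outside. Axes as the dispenser's.
- gate (a point): Middle of the gate's upper edge (x 40, y 0, z 36): the upright inner face, 6 high, of the flat head in front of the channel (x 40 to 105, top at z 36). The strip's front end belongs behind it. A white push button stands on the head at x 71 to 101, up to z 53; it is not needed.
- follower_rest (a point): Point on the dispenser (x -28, y 0, z 40) where the face of the white spring follower (17 wide, z 31 to 54) stands when empty. The strip pushes it back: 3 N at first touch, 0.3 N more per mm, hard stop after 18 mm (8.4 N). The strip's front clears the gate from 12 mm on, so feel for the stop. The tablets crack if the strip is pressed on the dispenser with over 40 N in all (spring and walls added up).
- strip: Refill strip of tablets, a rigid bar 80 long (its x), 16 wide, 34 high, 40 to 85 g: white carrier with eight brown tablets, both ends alike. Lies on the counter at the start. Origin: centre of its underside. Seated, its upper 20 mm stand above the channel walls, so hold it by the upper 18.
- rail_tab (a point): Centre of the orange thumb tab on the clear rail: 10 thick (x), 24 wide (y), z 70 to 88, tab centre at z 79. Push it from behind or pinch it. Its x is 0 when the rail is shut.
- rail (a joint): How far the clear rail is slid back (-x), m: 0 shut, 0.110 at most, about 0.1 at the start. It is an upturned channel 86 long, 38 wide, z 32 to 70, middle at x = -joint; it passes over a seated strip with 3.5 to spare, not over one lying on the gate. It slides at 1.5 N; in the last 7 mm a spring catch takes about 7 N more, then snaps it shut on a firm stop and holds it.
- treat_bin: Grey flip-top treat bin, 116 x 106 x 155 high, 0.8 kg, bystander. Origin: centre of its underside.
- bowl: Small white ceramic bowl, 104 across, 42 high, bystander. Origin: centre of its underside.
- scoop: Bamboo scoop, 175 long along x, scoop part (70 x 50 x 28) to +x, bystander. Origin on its underside where handle and scoop meet.
- nail_file: Steel nail file with black handle, 170 long along x, 14 wide, 5 high, bystander. Origin on its underside.
Things that resemble listed ones, but are neither listed nor needed, are in the scene too. What is meant by the part that bears dispenser is not brown or green, and is the smaller of those in its own colour.

How it is judged (in metres and radians):
On the way, in this order (a step that is already met when the one before it is completed fails the run):
1. the strip sits down in the channel behind the gate, flat on the floor, with the fingers off it (x of strip in the frame of dispenser between -0.003 and 0.003 m and y of strip in the frame of dispenser between -0.003 and 0.003 m and z of strip in the frame of dispenser between 0.028 and 0.0325 m and angle between strip's own z axis and vertical below 0.04 rad and contact force between the fingers and strip below 0.1 N), for 0.2 s.
2. the rail is slid forward over the strip and clicked home (value of joint rail below 0.002 m), for 0.2 s.
At the end, for the whole second after the job is handed in: The strip lies flat in the channel behind the gate (within 3 mm along and across, underside within 2.5 mm of the floor, tilt under 0.04 rad), the rail is latched shut (joint under 2 mm), strip at rest, all let go (x of strip in the frame of dispenser between -0.003 and 0.003 m and y of strip in the frame of dispenser between -0.003 and 0.003 m and z of strip in the frame of dispenser between 0.028 and 0.0325 m and angle between strip's own z axis and vertical below 0.04 rad and value of joint rail below 0.002 m and linear speed of strip below 0.02 m/s); the robot touches nothing.
It fails at once if the strip is pressed on the dispenser and its parts with more than 40 N in all, so that the tablets crack (contact force between strip and dispenser above 40 N).
It fails at once if the rail or the dispenser is pushed by the robot with more than 25 N (contact force between any of the fingers, the arm and dispenser above 25 N).
It fails at once if the bin, bowl, scoop or nail file is moved more than 15 mm (distance of any of treat_bin, bowl, scoop, nail_file from where it was at the start of the episode above 0.015 m).
It also fails if it takes over 72 s, if anything falls off the work surface, if the arm or the gripper's body presses on something with over 40 N, if the wrist force passes 120 N, or if a joint passes its speed limit or range.

## Robot

A 7-joint arm with a two-finger parallel gripper is mounted at the origin on the work surface. World frame = base frame: x ahead of the robot, y to its left, z up, the work surface at z = 0. Lengths are in m, angles in degrees, forces in N, time in s.
With the tool pointing down it reaches from about 0.4 to 0.925 m from the base axis. Payload 4.1 kg.
Tool frame: the origin (TCP) lies at the very end of the fingers, on their centre line; the grasp point (between the pads) lies 19 mm behind it; z points along the fingers, y is the line along which they close (so a half turn about z gives the same grasp; the last joint's range is limited). The gripper opens to 85 mm and grips with 20 to 120 N. Pads are 22 mm wide; open, the fingers measure 114 mm over their backs; the gripper's body (76 mm by 85 mm) begins 54 mm behind the grasp point. The pads swing forward as they close: fully open they stand 13 mm farther back than shut.
Start: joints at [-78.094, 22.827, 2.584, 88.041, -1.071, 69.15, -2.905], TCP at [0.196, 0.62, 0.194] pointing down, gripper open.
Joint ranges: [-161.44, 161.44], [-28.35, 127.94], [-78.24, 83.42], [0, 140.83], [-78.03, 258.03], [13.02, 114.36], [-168.23, 168.23]. Speed limits (degrees/s): [147.25, 147.25, 180, 180, 180, 180, 180].

## Interface

Orientations are given as [roll, pitch, yaw] about the fixed x, y, z axes, in that order (R = Rz(yaw) Ry(pitch) Rx(roll)).
In Python, from workcell import env gives the robot as it stands. The module is installed in compiled form; this text tells all that it offers.
- The arm moves only by the tool servo_tool, never from a script. Its argument "rows" is a list of rows, each a list of 7 numbers: the turn, a rotation vector about the tool's x, y, z in rad, then the shift along the tool's x, y, z in cm, then the finger opening in cm, from 0 to 8.54. In form: [[wx, wy, wz, dx, dy, dz, jaw], ...]. A call has 1 to 12 rows; each row is the pose to reach, as a shift and turn from the pose commanded when the call began, along the tool's axes at that moment; what a row does not reach only later rows make up. A row lasts 1/8 s, in which the tool goes at most 62.5 mm and 10.7 degrees, less where a joint would pass 70% of its speed; a pose out of reach is approached as far as the arm can. A call with a gripper value outside its range is refused whole. The fingers move at their own pace and stop on an object; the grip force is fixed at half the most. Time passes only in rows, so rows that repeat a pose let the fingers close. It gives the time, the measured TCP pose, the force, the opening and the grip force at its end, in the units of the state.
- env.state(): the state, without advancing time (a new reading comes with each control period).
- env.get_image(name): name is "scene" or "side" or "wrist"; returns the picture (420x560x3 uint8, red, green, blue); there is no depth.
- env.calibration(name): a dict with "fov_y" (degrees; the focal length in pixels is half the picture's height over the tangent of half this angle, whatever the lens; pixels are square), "cx", "cy" (the principal point, pixels), "D" ([k1, k2, p1, p2, k3] as OpenCV has them; the pictures are not rectified), "origin" and "rotation" of the camera in the world. Camera axes: x right, y down, z forward; pixel columns grow to the right and rows downward; lengths in m; the calibration is good to about 2 mm. A picture is of the moment at which its call begins: read the wrist's pose just before it. calibration takes no time and is no camera call; for the wrist camera it gives the pose at the moment of the call.
- env.close_job(): hands the job in; it is judged then, once.
Trained networks look in the newest picture that a camera, given by its name, has taken for a name from the list of things; names that differ only in an ending like _2 or _b are one class to them, and where a whole thing is asked for, a point or a joint stands for the part that bears it (a point fixed in the world has none). Each returns a list of dicts, best first, with "score" (0 to 1); they miss things now and then, are a little off and sometimes report something else, mostly with a low value. They report only what shows in the picture. A call takes as long as a camera call. They do not tell look-alikes from the thing itself.
- env.look_for(camera, name): "location" ([row, column] as shares, 0 to 1, of the picture: columns of its width, rows of its height, amid what is visible of it).
The state is a dict: "t": time; "joint_pos": joint angles; "qvel": joint speeds; "joint_torque": joint torques, N m; "eef_pos": TCP position; "tcp_rot": TCP orientation; "contact_force": force on the tool from outside, world axes, zero at the start; "moment": the same for the moment, N m; "finger_gap": opening from 0.0 (shut) to 1.0 (fully open); "finger_force": force on a finger pad.
Only numpy, scipy, OpenCV 4.12 (cv2) and the standard library are available. Lean on these libraries where they do the work, as an engineer would, in place of code of your own. Each camera call takes 0.05 s, during which the arm holds its last target. There are 200 camera calls.

## Working session

There is one attempt and no reset: what is moved stays moved. The work goes in short steps, Python scripts to look and compute and a tool call to move; the robot and the scene stay as the last step left them, time stands still between calls to the robot, and variables do not carry over. Pictures are saved under pics/ and viewed, at most 10 in all, crops included, and the job is handed in when it is done.

Besides the shell and the picture viewer there is one more tool, called after ">>>" as a command line: name --pt "numbers of a row" for each row, then --argument value for the rest. servo_tool: Moves the arm, as the interface text tells. Its arguments: {"type":"object","properties":{"rows":{"type":"array"}},"required":["rows"]}

```bash
mkdir -p pics
cat > h.py <<'E'
import numpy as np, cv2
from workcell import env
def K(c):
    f=210/np.tan(np.radians(c['fov_y'])/2)
    return np.array([[f,0,c['cx']],[0,f,c['cy']],[0,0,1.]])
def ray(c,u,v):
    p=cv2.undistortPoints(np.array([[[u,v]]],float),K(c),np.array(c['D'],float))[0,0]
    return np.array(c['origin']),np.array(c['rotation'])@np.array([p[0],p[1],1])
def atz(c,u,v,z):
    o,d=ray(c,u,v); return o+d*(z-o[2])/d[2]
def proj(c,P):
    R=np.array(c['rotation']);P=np.atleast_2d(P)
    q=(P-np.array(c['origin']))@R
    return cv2.projectPoints(q,np.zeros(3),np.zeros(3),K(c),np.array(c['D'],float))[0][:,0]
def tri(rays):
    A=0;b=0
    for o,d in rays:
        d=d/np.linalg.norm(d);M=np.eye(3)-np.outer(d,d);A=A+M;b=b+M@o
    return np.linalg.solve(A,b)
def snap(n,f):
    im=env.get_image(n); cv2.imwrite('pics/'+f,im[:,:,::-1]); return im
E
python3 - <<'E'
from h import *
ims=[snap(n,n+'0.png') for n in('scene','side')]
names=['dispenser','strip','gate','seat','follower_rest','rail_tab','treat_bin','bowl','scoop','nail_file']
for n in('scene','side'):
    c=env.calibration(n);print(n,np.round(c['origin'],3),c['fov_y'],np.round(c['rotation'],2).tolist())
    for k in names:
        print(k,[(round(d['location'][1]*560),round(d['location'][0]*420),round(d['score'],2)) for d in env.look_for(n,k)][:5])
E
python3 -c "
import cv2,numpy as np
cv2.imwrite('pics/both0.png',cv2.resize(np.vstack([cv2.imread('pics/scene0.png')]),(800,600)))
cv2.imwrite('pics/side0b.png',cv2.resize(cv2.imread('pics/side0.png'),(800,600)))"
```

```text
scene [1.15  0.186 1.028] 55.29596438920079 [-148.61, 0.35, 92.56]
dispenser [(251, 198, 0.71), (430, 228, 0.68), (185, 140, 0.66), (306, 300, 0.62)]
strip [(123, 192, 0.62), (216, 265, 0.18)]
gate [(302, 301, 0.81), (182, 137, 0.72), (247, 201, 0.6), (430, 226, 0.6), (120, 252, 0.41)]
seat [(430, 225, 0.92), (300, 302, 0.85), (186, 138, 0.8), (250, 202, 0.75)]
follower_rest [(184, 140, 0.96), (303, 302, 0.68), (432, 230, 0.65), (248, 201, 0.63)]
rail_tab [(181, 138, 0.85), (295, 297, 0.85), (220, 201, 0.83), (435, 221, 0.66)]
treat_bin [(347, 232, 0.66)]
bowl [(214, 264, 0.56)]
scoop [(250, 201, 0.44)]
nail_file []
side [-0.076 -0.696  0.9  ] 52.774360221873685 [-128.26, -0.85, -37.02]
dispenser [(268, 309, 0.92), (318, 175, 0.91), (216, 151, 0.71), (283, 235, 0.56)]
strip [(365, 328, 0.72)]
gate [(212, 152, 0.91), (319, 180, 0.87), (279, 236, 0.75), (270, 308, 0.74), (239, 245, 0.3)]
seat [(214, 151, 0.91), (318, 179, 0.87), (283, 234, 0.85), (268, 307, 0.73)]
follower_rest [(316, 176, 0.88), (280, 236, 0.87), (272, 311, 0.8), (214, 150, 0.74), (343, 223, 0.47)]
rail_tab [(212, 145, 0.91), (318, 176, 0.77), (266, 302, 0.59), (297, 241, 0.58)]
treat_bin [(258, 172, 0.58)]
bowl [(346, 226, 0.59)]
scoop [(404, 280, 0.63)]
nail_file [(405, 280, 0.62), (233, 234, 0.52), (280, 237, 0.21)]
```

View pics/both0.png

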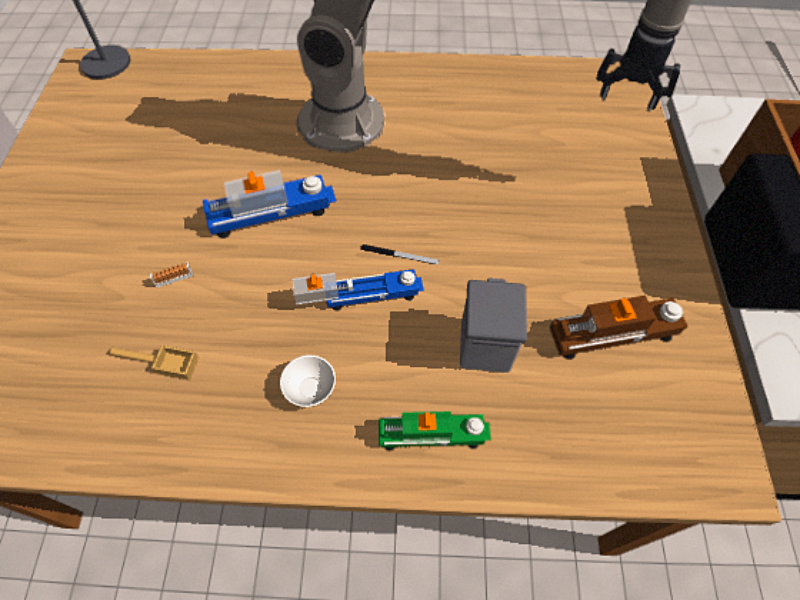

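View pics/side0b.png

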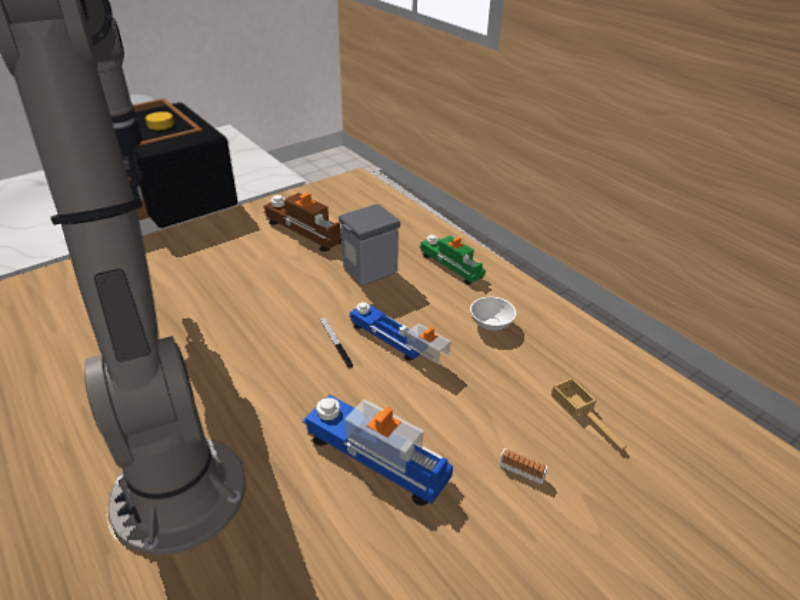

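Scene view, 800x600 pixels. There are four dispensers: large blue (268,205), small blue (357,288), brown (620,325) and green (433,430). The small blue one fits: it isn't brown or green, and it is the smaller of the two blues. The strip is at (170,274), or (524,466) in the side view. Next is a crop to confirm.

```bash
python3 - <<'E'
s=open('h.py').read()
s=s.replace("from workcell import env\n","from workcell import env\nfrom scipy.spatial.transform import Rotation as Ro\ndef RM(c):\n    r=np.array(c['rotation'],float); return r if r.shape==(3,3) else Ro.from_euler('xyz',r,degrees=True).as_matrix()\n").replace("np.array(c['rotation'])","RM(c)")
open('h.py','w').write(s)
E
python3 - <<'E'
from h import *
a=cv2.imread('pics/scene0.png');b=cv2.imread('pics/side0.png')
def crop(im,x,y,w,h,s): return cv2.resize(im[y:y+h,x:x+w],(w*s,h*s),interpolation=cv2.INTER_CUBIC)
top=np.hstack([crop(a,200,176,100,48,4),crop(a,95,176,50,48,4),np.zeros((192,200,3),np.uint8)])
bot=np.hstack([crop(b,240,205,80,60,5),crop(b,340,305,80,60,5)])
cv2.imwrite('pics/crop1.png',np.vstack([top,bot]))
cs=env.calibration('scene');cd=env.calibration('side')
f=.7
for n,p,q in(('button',(407,272),(363,307)),('tab',(315,281),(428,333)),('strip',(170,272),(524,463)),('bin lid',(495,308),(370,222)),('btn bigblue',(313,182),(328,405))):
    r=[ray(cs,*(f*np.array(p))),ray(cd,*(f*np.array(q)))]
    P=tri(r);print(n,P.round(3),(f*np.array(p)-proj(cs,P)).round(1),(f*np.array(q)-proj(cd,P)).round(1))
E
```

```text
button [0.504 0.182 0.05 ] [[ 0.9 -0.8]] [[1.  0.5]]
tab [0.547 0.003 0.076] [[ 0.1 -0.1]] [[0.1 0. ]]
strip [ 0.504 -0.318  0.025] [[ 0.1 -0. ]] [[0.1 0. ]]
bin lid [0.637 0.341 0.145] [[ 0.8 -0.8]] [[0.7 0.4]]
btn bigblue [ 0.28  -0.034  0.067] [[ 0.4 -0.3]] [[0.6 0.3]]
```

View pics/crop1.png

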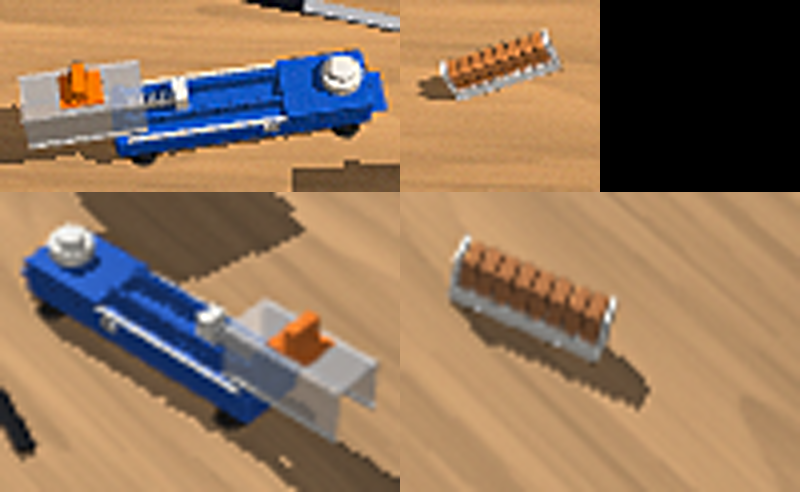

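The crop shows the small blue dispenser: button at the front right, rail slid back, follower white, channel empty. The strip stands upright. Button-to-tab distance is 184 mm, where about 186 is expected, so the measurement fits. Next I work out the move above the strip.

```bash
cat >> h.py <<'E'
def state():
    s=env.state(); print('t',round(s['t'],2),'pos',np.round(s['eef_pos'],4),'rot',np.round(s['tcp_rot'],2),'F',np.round(s['contact_force'],1),'gap',round(s['finger_gap'],3)); return s
def down(yaw): # tool down, tool y axis at angle yaw(deg) modulo 180
    y=np.radians(yaw); Y=np.array([np.cos(y),np.sin(y),0]);Z=np.array([0,0,-1.]);return np.column_stack([np.cross(Y,Z),Y,Z])
def row(P,R=None,s=None):
    s=s or env.state(); r=np.array(s['tcp_rot']); R0=r if r.shape==(3,3) else Ro.from_euler('xyz',r,degrees=True).as_matrix()
    w=np.zeros(3) if R is None else Ro.from_matrix(R0.T@R).as_rotvec()
    print('row',np.round(w,4),np.round(R0.T@(np.array(P)-np.array(s['eef_pos']))*100,2))
E
python3 - <<'E'
from h import *
s=state()
cs=env.calibration('scene');cd=env.calibration('side');cw=env.calibration('wrist')
print(np.round(cw['origin'],3),np.round(cw['rotation'],1),cw['fov_y'])
# strip ends, top edge centre z .034
a=atz(cs,95+44/4,176+65/4,.034);b=atz(cs,95+(550-400)/4,176+40/4,.034)
print('scene ends',a,b)
a=atz(cd,340+62/5,305+52/5,.034);b=atz(cd,340+212/5,305+(305-192)/5,.034)
print('side',a,b,np.degrees(np.arctan2(*(a-b)[[1,0]])))
for yaw in(10,13,190): row([.45,.1,.25],down(yaw),s);row([.504,-.318,.22],down(yaw),s)
E
```

```text
t 1.1 pos [0.1963 0.6197 0.1938] rot [179.99  -0.   162.43] F [-0.3  0.5  0.3] gap 1.002
[0.13  0.642 0.374] [163.9  -0.   72.4] 68.68455583128976
scene ends [ 0.5179454  -0.35102431  0.034     ] [ 0.49240284 -0.2755675   0.034     ]
side [ 0.48789007 -0.28193554  0.034     ] [ 0.52113117 -0.35214061  0.034     ] 115.33688353397993
row [ 1.0000e-04 -1.0000e-04  1.0895e+00] [-39.88 -41.88  -5.63]
row [ 1.0000e-04 -1.0000e-04  1.0895e+00] [-57.65 -80.1   -2.63]
row [ 1.0000e-04 -1.0000e-04  1.0372e+00] [-39.88 -41.88  -5.63]
row [ 1.0000e-04 -1.0000e-04  1.0372e+00] [-57.65 -80.1   -2.63]
row [ 1.0000e-04  1.0000e-04 -2.0521e+00] [-39.88 -41.88  -5.63]
row [ 1.0000e-04  1.0000e-04 -2.0521e+00] [-57.65 -80.1   -2.63]
```

>>> servo_tool --pt "0 0 0.44 -20 -21 -4 8.5" --pt "0 0 0.88 -39.9 -41.9 -5.6 8.5" --pt "0 0 0.88 -39.9 -41.9 -5.6 8.5" --pt "0 0 0.88 -39.9 -41.9 -5.6 8.5" --pt "0 0 0.88 -39.9 -41.9 -5.6 8.5" --pt "0 0 0.88 -39.9 -41.9 -5.6 8.5" --pt "0 0 0.88 -39.9 -41.9 -5.6 8.5" --pt "0 0 0.88 -39.9 -41.9 -5.6 8.5" --pt "0 0 0.88 -39.9 -41.9 -5.6 8.5" --pt "0 0 0.88 -39.9 -41.9 -5.6 8.5" --pt "0 0 0.88 -39.9 -41.9 -5.6 8.5"

```text
t: 2.48
eef_pos: [0.4507, 0.0983, 0.2501]
tcp_rot: [179.9, -0.0, 111.8]
contact_force: [-1.5, -0.1, 0.0]
finger_gap: 0.992
finger_force: 0.0
```

Run:
```python
from h import *
s=state(); row([.505,-.315,.2],down(22),s)
```

```text
t 2.48 pos [0.4507 0.0983 0.2501] rot [ 1.7995e+02 -2.0000e-02  1.1177e+02] F [-1.5 -0.1  0. ] gap 0.992
row [ 0.0009 -0.0003 -0.0039] [-40.4  -10.29   4.98]
```

Run:
```python
from h import *
import pickle
snap('wrist','w_disp.png');c=env.calibration('wrist');pickle.dump(c,open('w_disp.pkl','wb'))
print(np.round(c['origin'],3),np.round(c['rotation'],2))
```

```text
[0.424 0.166 0.43 ] [163.91   0.    21.97]
```

>>> servo_tool --pt "0 0 0 -40.4 -10.3 5 8.5" --pt "0 0 0 -40.4 -10.3 5 8.5" --pt "0 0 0 -40.4 -10.3 5 8.5" --pt "0 0 0 -40.4 -10.3 5 8.5" --pt "0 0 0 -40.4 -10.3 5 8.5" --pt "0 0 0 -40.4 -10.3 5 8.5" --pt "0 0 0 -40.4 -10.3 5 8.5" --pt "0 0 0 -40.4 -10.3 5 8.5" --pt "0 0 0 -40.4 -10.3 5 8.5"

```text
t: 3.65
eef_pos: [0.5069, -0.3109, 0.1989]
tcp_rot: [180.0, -0.1, 112.2]
contact_force: [0.7, -0.1, -0.1]
finger_gap: 0.992
finger_force: 0.0
```

Run:
```python
from h import *
import pickle
s=state()
snap('wrist','w_strip.png');c=env.calibration('wrist');pickle.dump(c,open('w_strip.pkl','wb'))
print(np.round(c['origin'],3),np.round(c['rotation'],2))
d=pickle.load(open('w_disp.pkl','rb'))
print('strip pred',proj(c,[[.505,-.315,.034]]),'disp pred',proj(d,[[.504,.182,.05],[.524,.098,.03],[.547,.003,.076]]))
a=cv2.imread('pics/w_disp.png');b=cv2.imread('pics/w_strip.png')
cv2.imwrite('pics/v2.png',np.hstack([cv2.resize(a,(400,300),interpolation=cv2.INTER_AREA),cv2.resize(b,(400,300),interpolation=cv2.INTER_AREA)]))
```

```text
t 3.65 pos [ 0.5069 -0.3109  0.1989] rot [ 1.7999e+02 -1.3000e-01  1.1216e+02] F [ 0.7 -0.1 -0.1] gap 0.992
[ 0.481 -0.245  0.379] [ 1.6398e+02 -2.0000e-02  2.2230e+01]
strip pred [[277.39527841 193.48871058]] disp pred [[347.98421749 138.92650928]
 [331.39175468 203.95222793]
 [322.5376592  285.83456463]]
```

View pics/v2.png

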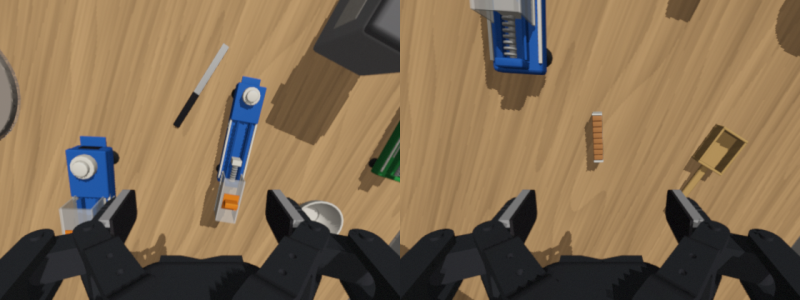

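Wrist views at 400x300 each. The small blue dispenser is at (240,150), with button (251,97) and tab (231,202). The strip is at (597,137), nearly along tool x. Enlarging both for the measurement.

Run:
```python
from h import *
import pickle
a=cv2.imread('pics/w_disp.png');b=cv2.imread('pics/w_strip.png')
def crop(im,x,y,w,h,s): return cv2.resize(im[y:y+h,x:x+w],(w*s,h*s),interpolation=cv2.INTER_CUBIC)
A=crop(a,290,100,100,100,4);A2=crop(a,290,200,100,120,4)
B=crop(b,250,150,50,90,6)
cv=np.zeros((600,800,3),np.uint8)
cv[:,:400]=cv2.resize(a[100:320,295:395],(400,600)) if 0 else crop(a,290,100,100,150,4)
cv[:540,400:700]=B
cv2.imwrite('pics/v3.png',cv)
# strip colour segmentation
c=pickle.load(open('w_strip.pkl','rb'))
h=cv2.cvtColor(b,cv2.COLOR_BGR2HSV);m=((h[...,0]<12)&(h[...,1]>130)&(h[...,2]>90)).astype(np.uint8)
m[:150]=0;m[240:]=0;m[:,:250]=0;m[:,310:]=0
p=np.argwhere(m)[:,::-1].astype(np.float32);print(len(p),cv2.minAreaRect(p))
```

```text
0 ((0.0, 0.0), (0.0, 0.0), 0.0)
```

View pics/v3.png

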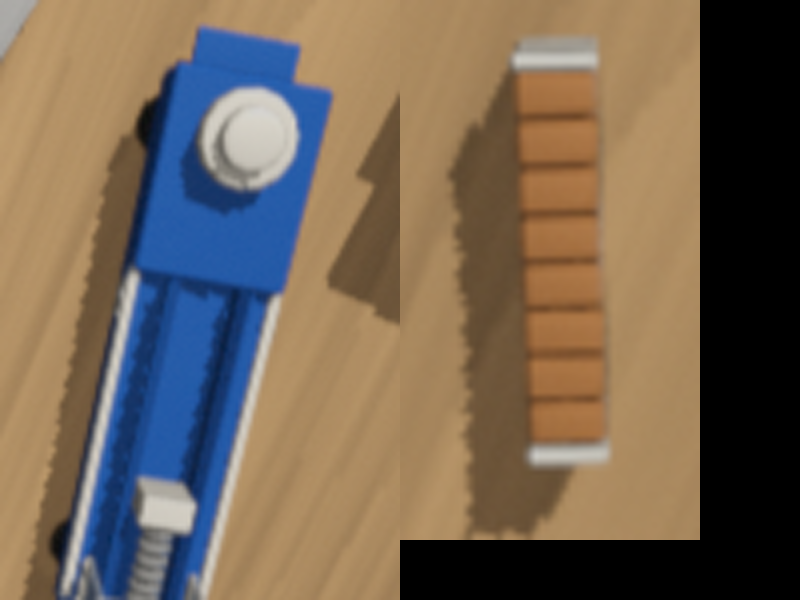

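Run:
```python
from h import *
import pickle
from scipy.optimize import least_squares
c=pickle.load(open('w_strip.pkl','rb'));d=pickle.load(open('w_disp.pkl','rb'))
u=lambda p,x0,y0,s:(np.array(p,float)+.5)/s-.5+[x0,y0]
S=u(np.array([[513,54],[598,52],[530,465],[609,460]])-[400,0],250,150,6)
Pm=np.array([[40,8,34],[40,-8,34],[-40,8,34],[-40,-8,34]])/1e3
def pose(q,P): 
    cc,s=np.cos(q[2]),np.sin(q[2]); return np.column_stack([q[0]+cc*P[:,0]-s*P[:,1],q[1]+s*P[:,0]+cc*P[:,1],P[:,2]])
def fit(cam,px,P,q0):
    r=least_squares(lambda q:(proj(cam,pose(q,P))-px).ravel(),q0)
    print(np.round(r.x,4),'yaw',np.degrees(r.x[2]).round(2));print((r.fun.reshape(-1,2)).round(1).tolist());return r.x
# which side is +y of strip: image left/right resolved by trying
q=fit(c,S,Pm,[.505,-.315,1.95])
Dp=u([[251,138],[178,62],[331,93],[133,270],[278,294]],290,100,4)
Dm=np.array([[86,0,53],[105,25,36],[105,-25,36],[40,25,36],[40,-25,36]])/1e3
g=fit(d,Dp,Dm,[.524,.098,1.8])
print('follower face pred crop',((proj(d,pose(g,np.array([[-.028,.0085,.054],[-.028,-.0085,.054]])))-[290,100])*4).round())
cs=env.calibration('scene');print('scene btn/tab',proj(cs,pose(g,np.array([[86,0,53],[-100,0,79]])/1e3)).round(1))
np.save('g.npy',g)
s=state();row([*q[:2],.1],down(np.degrees(q[2])-90),s);row([*q[:2],.017],down(np.degrees(q[2])-90),s)
```

```text
[ 0.5043 -0.3155  1.9886] yaw 113.94
[[-0.1, -0.0], [0.1, -0.1], [-0.2, -0.1], [0.2, 0.3]]
[0.5236 0.1043 1.7739] yaw 101.64
[[0.2, 0.4], [-0.8, -0.7], [0.8, -0.8], [-1.1, 0.1], [0.8, 1.1]]
follower face pred crop [[139. 495.]
 [191. 504.]]
scene btn/tab [[286.2 191.5]
 [221.5 195.3]]
t 3.7 pos [ 0.5071 -0.3105  0.1992] rot [ 1.7996e+02 -1.2000e-01  1.1222e+02] F [0.4 0.1 0.1] gap 0.999
row [ 0.0008 -0.0021 -0.03  ] [-0.37 -0.45  9.91]
row [ 0.0008 -0.0021 -0.03  ] [-0.39 -0.46 18.21]
```

>>> servo_tool --pt "0 -0.002 -0.03 -0.4 -0.45 6 5" --pt "0 -0.002 -0.03 -0.4 -0.45 12 5" --pt "0 -0.002 -0.03 -0.4 -0.45 15.5 5" --pt "0 -0.002 -0.03 -0.4 -0.46 17.2 5" --pt "0 -0.002 -0.03 -0.4 -0.46 18.1 5" --pt "0 -0.002 -0.03 -0.4 -0.46 18.1 3.0" --pt "0 -0.002 -0.03 -0.4 -0.46 18.1 1.0" --pt "0 -0.002 -0.03 -0.4 -0.46 18.1 0.8" --pt "0 -0.002 -0.03 -0.4 -0.46 18.1 0.8" --pt "0 -0.002 -0.03 -0.4 -0.46 18.1 0.8"

```text
t: 4.95
eef_pos: [0.5034, -0.3189, 0.0189]
tcp_rot: [180.0, 0.1, 113.7]
contact_force: [0.2, 0.0, 0.3]
finger_gap: 0.093
finger_force: 0.0
```

Run:
```python
from h import *
s=state();print(s['finger_force'])
q=np.array([.5043,-.3155]);a=np.radians(113.94);dv=np.array(s['eef_pos'][:2])-q
print('tcp in strip frame mm',1e3*np.array([dv@[np.cos(a),np.sin(a)],dv@[-np.sin(a),np.cos(a)]]))
```

```text
t 4.95 pos [ 0.5034 -0.3189  0.0189] rot [1.7998e+02 1.2000e-01 1.1372e+02] F [0.2 0.  0.3] gap 0.093
0.0
tcp in strip frame mm [-2.69312005  2.22806313]
```

Run:
```python
from h import *
import pickle
a=snap('wrist','w2.png')[:,:,::-1];b=snap('side','s2.png')[:,:,::-1]
pickle.dump(env.calibration('wrist'),open('w2.pkl','wb'))
cv2.imwrite('pics/v4.png',np.hstack([cv2.resize(a,(400,300)),cv2.resize(b[280:370,305:425],(400,300),interpolation=cv2.INTER_CUBIC)]))
state()
```

```text
t 5.05 pos [ 0.5033 -0.3188  0.0187] rot [1.8000e+02 1.1000e-01 1.1372e+02] F [-0.5 -0.3 -0.4] gap 0.097
```

View pics/v4.png

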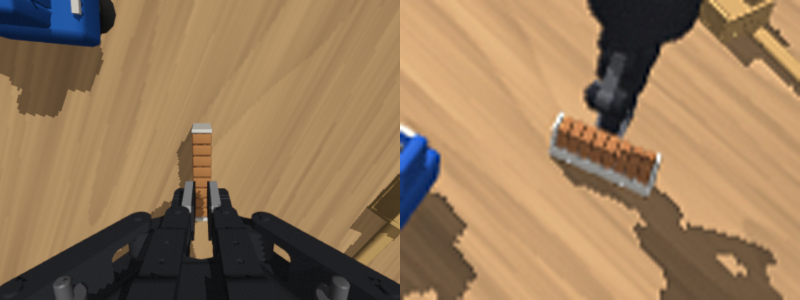

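The fingers look to be astride the strip, yet the gap reads the commanded 8 mm with no force. I'll close fully to see which it is.

>>> servo_tool --pt "0 0 0 0 0 0 0.0" --pt "0 0 0 0 0 0 0.0" --pt "0 0 0 0 0 0 0.0"

```text
t: 5.42
eef_pos: [0.5033, -0.3188, 0.0186]
tcp_rot: [180.0, 0.1, 113.7]
contact_force: [-0.1, 0.4, -0.5]
finger_gap: 0.001
finger_force: 0.0
```

Run:
```python
from h import *
s=state();print(s['finger_force'])
a=snap('wrist','w3.png')[:,:,::-1];b=snap('side','s3.png')[:,:,::-1]
cv2.imwrite('pics/v5.png',np.hstack([cv2.resize(a[160:370,180:390],(400,400),interpolation=cv2.INTER_CUBIC),cv2.resize(b[290:350,335:395],(400,400),interpolation=cv2.INTER_CUBIC)]))
```

```text
t 5.42 pos [ 0.5033 -0.3188  0.0186] rot [1.8000e+02 1.1000e-01 1.1372e+02] F [-0.1  0.4 -0.5] gap 0.001
0.0
```

View pics/v5.png

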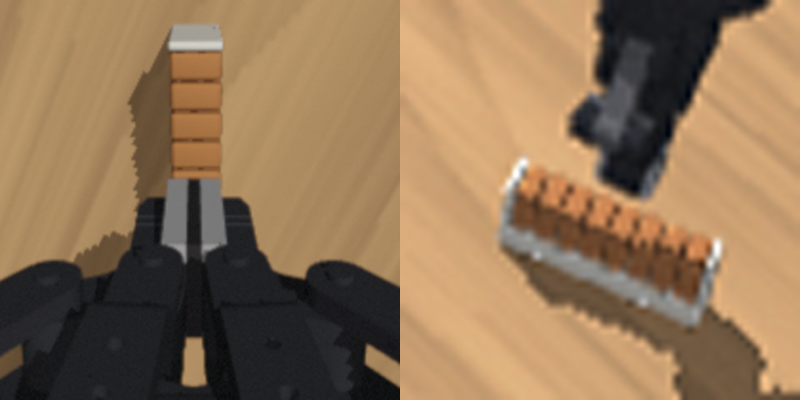

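Fingers are fully shut and hovering above the strip, so the true tip is higher than the reported TCP. I'll triangulate the tip.

Run:
```python
from h import *
s=state();cw=env.calibration('wrist');cd=env.calibration('side')
print(np.round(cw['origin'],4),np.round(cw['rotation'],2))
u=lambda X,Y,x0,y0,k:((X+.5)*k-.5+x0,(Y+.5)*k-.5+y0)
side=u(640-400,192,335,290,.15); wr=u(194,180,180,160,.525)
print(side,wr)
P=tri([ray(cd,*side),ray(cw,*wr)]);print('tip',P.round(4),proj(cd,P)-side,proj(cw,P)-wr)
for z in(.02,.034,.05,.06):print(z,atz(cd,*side,z).round(4),atz(cw,*wr,z).round(4))
print('TCP proj side',proj(cd,[s['eef_pos']]),'wrist',proj(cw,[s['eef_pos']]))
# strip far-end top corners in wrist -> verify height consistency
p=[u(X,Y,180,160,.525) for X,Y in((168,44),(222,44))]
for z in(.0,.034):print(z,[atz(cw,*q,z).round(4) for q in p])
import json;print(env.look_for('scene','strip')[:1])
```

```text
t 5.53 pos [ 0.5033 -0.3188  0.0187] rot [1.8000e+02 1.1000e-01 1.1372e+02] F [ 0.1 -0.1  0.1] gap 0.0
[ 0.4754 -0.2533  0.1985] [1.6375e+02 1.0000e-02 2.3740e+01]
(370.575, 318.375) (281.6125, 254.2625)
tip [ 0.5068 -0.3182  0.0434] [[-1.83676443  0.53054013]] [[4.59811419 7.23968565]]
0.02 [ 0.5277 -0.3094  0.02  ] [ 0.5069 -0.3246  0.02  ]
0.034 [ 0.5181 -0.3156  0.034 ] [ 0.5044 -0.319   0.034 ]
0.05 [ 0.5071 -0.3226  0.05  ] [ 0.5016 -0.3126  0.05  ]
0.06 [ 0.5003 -0.327   0.06  ] [ 0.4998 -0.3086  0.06  ]
TCP proj side [[366.48121573 325.93295496]] wrist [[280.07504866 243.46063271]]
0.0 [array([ 0.4819, -0.29  ,  0.    ]), array([ 0.4989, -0.2825,  0.    ])]
0.034 [array([ 0.4808, -0.2837,  0.034 ]), array([ 0.4948, -0.2775,  0.034 ])]
[{'location': [0.4581, 0.2196], 'score': 0.62}]
```

Run:
```python
from h import *
s=env.state();cw=env.calibration('wrist');cd=env.calibration('side')
q=np.array([.5043,-.3155,np.radians(113.94)])
c,si=np.cos(q[2]),np.sin(q[2])
B=np.array([[q[0]+c*x-si*y,q[1]+si*x+c*y,z] for z in(0,.034) for x in(.04,-.04) for y in(.008,-.008)])
pw=(proj(cw,B)-[180,160]+.5)/.525;pd=(proj(cd,B)-[335,290]+.5)/.15+[400,0]
print('strip box wrist crop\n',pw.round(),'\nside crop\n',pd.round())
R=Ro.from_euler('xyz',s['tcp_rot'],degrees=True).as_matrix();t=np.array(s['eef_pos'])
for d in(0,.01,.015,.02,.025):
    T=[t+R@[a,b,-d] for a in(.011,-.011) for b in(0.008,-.008)]
    print(d,((proj(cw,T)-[180,160]+.5)/.525).round().tolist(),((proj(cd,T)-[335,290]+.5)/.15+[400,0]).round().tolist())
```

```text
strip box wrist crop
 [[174.  22.]
 [222.  22.]
 [177. 234.]
 [219. 234.]
 [170.  40.]
 [227.  39.]
 [174. 286.]
 [224. 286.]] 
side crop
 [[495. 238.]
 [511. 208.]
 [696. 326.]
 [710. 294.]
 [506. 182.]
 [522. 152.]
 [711. 271.]
 [725. 239.]]
0 [[216.0, 128.0], [167.0, 128.0], [216.0, 191.0], [168.0, 191.0]] [[593.0, 216.0], [578.0, 246.0], [648.0, 240.0], [634.0, 271.0]]
0.01 [[217.0, 138.0], [165.0, 138.0], [217.0, 204.0], [166.0, 204.0]] [[597.0, 199.0], [582.0, 230.0], [652.0, 223.0], [638.0, 254.0]]
0.015 [[218.0, 144.0], [165.0, 144.0], [217.0, 211.0], [166.0, 211.0]] [[598.0, 191.0], [583.0, 221.0], [654.0, 215.0], [640.0, 246.0]]
0.02 [[219.0, 150.0], [164.0, 150.0], [218.0, 218.0], [165.0, 218.0]] [[600.0, 182.0], [585.0, 213.0], [656.0, 206.0], [642.0, 238.0]]
0.025 [[219.0, 156.0], [163.0, 156.0], [219.0, 226.0], [164.0, 226.0]] [[602.0, 174.0], [587.0, 205.0], [659.0, 198.0], [644.0, 229.0]]
```

View pics/s3.png

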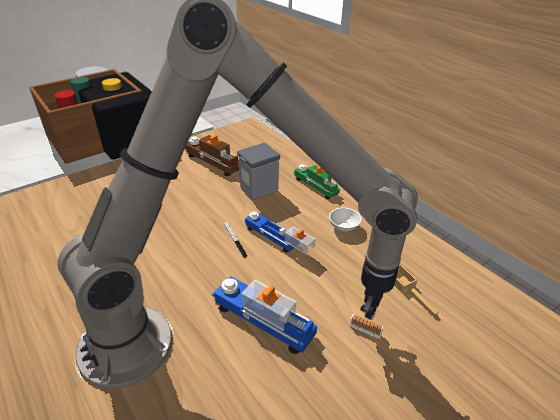

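Projections say the tips sit about 25–30 mm above the reported TCP. I'll touch the table beside the strip with shut fingers to get the true offset.

>>> servo_tool --pt "0 0 0 0 0 -2 0.0" --pt "0 0 0 0 -2.5 -2 0.0" --pt "0 0 0 0 -4.5 -2 0.0" --pt "0 0 0 0 -4.5 0 0.0" --pt "0 0 0 0 -4.5 1.0 0.0" --pt "0 0 0 0 -4.5 1.0 0.0"

```text
t: 6.32
eef_pos: [0.4617, -0.3356, 0.0069]
tcp_rot: [-179.9, -0.0, 113.8]
contact_force: [-0.1, 0.5, 0.3]
finger_gap: -0.0
finger_force: 0.0
```

>>> servo_tool --pt "0 0 0 0 0 0.3 0.0" --pt "0 0 0 0 0 0.5 0.0" --pt "0 0 0 0 0 0.5 0"

```text
t: 6.7
eef_pos: [0.4623, -0.3369, 0.0037]
tcp_rot: [180.0, 0.1, 113.7]
contact_force: [0.4, 0.1, -0.1]
finger_gap: -0.003
finger_force: 0.0
```

Run:
```python
from h import *
s=state();cd=env.calibration('side')
b=snap('side','s4.png')[:,:,::-1]; a=snap('wrist','w4.png')[:,:,::-1]
print('tcp side crop',(proj(cd,[s['eef_pos']])-[310,280])/.2)
cv2.imwrite('pics/v6.png',np.hstack([cv2.resize(b[280:360,310:390],(400,400),interpolation=cv2.INTER_CUBIC),cv2.resize(a[160:370,180:390],(400,400),interpolation=cv2.INTER_CUBIC)]))
```

```text
t 6.7 pos [ 0.4623 -0.3369  0.0037] rot [1.7999e+02 1.2000e-01 1.1374e+02] F [ 0.4  0.1 -0.1] gap -0.003
tcp side crop [[246.64325436 314.52310801]]
```

>>> servo_tool --pt "0 0 0 0 0 0.4 0.0" --pt "0 0 0 0 0 0.8 0.0" --pt "0 0 0 0 0 0.8 0"

```text
t: 7.18
eef_pos: [0.4618, -0.3367, -0.0048]
tcp_rot: [-180.0, 0.1, 113.7]
contact_force: [0.3, 0.1, -0.6]
finger_gap: 0.001
finger_force: 0.0
```

>>> servo_tool --pt "0 0 0 0 0 0.3 0.0" --pt "0 0 0 0 0 0.5 0.0" --pt "0 0 0 0 0 0.5 0"

```text
t: 7.55
eef_pos: [0.462, -0.3368, -0.0095]
tcp_rot: [-180.0, 0.1, 113.7]
contact_force: [-0.4, -0.0, -0.1]
finger_gap: 0.003
finger_force: 0.0
```

>>> servo_tool --pt "0 0 0 0 0 0.3 0.0" --pt "0 0 0 0 0 0.5 0.0" --pt "0 0 0 0 0 0.5 0"

```text
t: 7.92
eef_pos: [0.462, -0.3368, -0.0146]
tcp_rot: [-180.0, 0.1, 113.7]
contact_force: [0.7, 0.3, -0.0]
finger_gap: 0.001
finger_force: 0.0
```

>>> servo_tool --pt "0 0 0 0 0 0.2 0.0" --pt "0 0 0 0 0 0.3 0.0" --pt "0 0 0 0 0 0.3 0"

```text
t: 8.3
eef_pos: [0.4621, -0.3369, -0.0174]
tcp_rot: [-180.0, 0.1, 113.7]
contact_force: [-0.9, -0.8, 0.5]
finger_gap: 0.0
finger_force: 0.0
```

>>> servo_tool --pt "0 0 0 0 0 0.2 0.0" --pt "0 0 0 0 0 0.3 0.0" --pt "0 0 0 0 0 0.3 0"

```text
t: 8.68
eef_pos: [0.462, -0.337, -0.0204]
tcp_rot: [-180.0, 0.1, 113.7]
contact_force: [0.2, -0.4, 0.3]
finger_gap: 0.003
finger_force: 0.0
```

>>> servo_tool --pt "0 0 0 0 0 0.2 0.0" --pt "0 0 0 0 0 0.3 0.0" --pt "0 0 0 0 0 0.3 0"

```text
t: 9.05
eef_pos: [0.4621, -0.3369, -0.0235]
tcp_rot: [-180.0, 0.1, 113.7]
contact_force: [-0.2, -0.3, -0.3]
finger_gap: 0.002
finger_force: 0.0
```

>>> servo_tool --pt "0 0 0 0 0 0.2 0.0" --pt "0 0 0 0 0 0.3 0.0" --pt "0 0 0 0 0 0.3 0"

```text
t: 9.43
eef_pos: [0.4621, -0.3369, -0.0265]
tcp_rot: [-180.0, 0.1, 113.7]
contact_force: [-0.6, -0.7, 1.0]
finger_gap: 0.001
finger_force: 0.0
```

Run:
```python
from h import *
s=state();cd=env.calibration('side');print(s['joint_pos'])
b=snap('side','s5.png')[:,:,::-1]; a=snap('wrist','w5.png')[:,:,::-1]
print('tcp side crop',(proj(cd,[s['eef_pos']])-[310,280])/.2)
cv2.imwrite('pics/v6.png',np.hstack([cv2.resize(b[280:360,310:390],(400,400),interpolation=cv2.INTER_CUBIC),cv2.resize(a[160:370,180:390],(400,400),interpolation=cv2.INTER_CUBIC)]))
```

```text
t 9.43 pos [ 0.4621 -0.3369 -0.0265] rot [-1.8000e+02  1.0000e-01  1.1372e+02] F [-0.6 -0.7  1. ] gap 0.001
[  2.5085243   36.25257079  38.76841495 110.43733417 -31.88820354
  44.37116901  83.10495251]
tcp side crop [[238.17878493 350.31911579]]
```

View pics/v6.png

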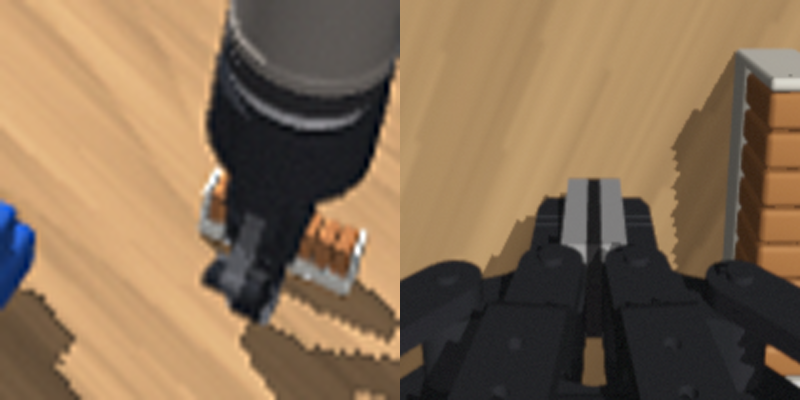

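Tips are now just above the table, with the shadow nearly meeting the tip at (262,320). Going on down in small steps.

>>> servo_tool --pt "0 0 0 0 0 0.2 0.0" --pt "0 0 0 0 0 0.2 0"

```text
t: 9.78
eef_pos: [0.462, -0.3369, -0.0285]
tcp_rot: [-180.0, 0.1, 113.7]
contact_force: [-0.4, 0.2, 0.5]
finger_gap: -0.0
finger_force: 0.0
```

>>> servo_tool --pt "0 0 0 0 0 0.2 0.0" --pt "0 0 0 0 0 0.2 0"

```text
t: 10.02
eef_pos: [0.462, -0.3369, -0.0305]
tcp_rot: [-180.0, 0.1, 113.7]
contact_force: [-0.4, -0.4, 0.6]
finger_gap: 0.002
finger_force: 0.0
```

>>> servo_tool --pt "0 0 0 0 0 0.2 0.0" --pt "0 0 0 0 0 0.2 0"

```text
t: 10.28
eef_pos: [0.462, -0.3369, -0.0325]
tcp_rot: [-180.0, 0.1, 113.7]
contact_force: [0.0, 0.1, 0.6]
finger_gap: 0.0
finger_force: 0.0
```

>>> servo_tool --pt "0 0 0 0 0 0.2 0.0" --pt "0 0 0 0 0 0.2 0"

```text
t: 10.52
eef_pos: [0.462, -0.3369, -0.0345]
tcp_rot: [-180.0, 0.1, 113.7]
contact_force: [0.7, 0.1, -0.1]
finger_gap: 0.003
finger_force: 0.0
```

>>> servo_tool --pt "0 0 0 0 0 0.2 0.0" --pt "0 0 0 0 0 0.2 0"

```text
t: 10.78
eef_pos: [0.4621, -0.3369, -0.0365]
tcp_rot: [-180.0, 0.1, 113.7]
contact_force: [-0.6, -0.5, 0.6]
finger_gap: 0.003
finger_force: 0.0
```

>>> servo_tool --pt "0 0 0 0 0 0.2 0.0" --pt "0 0 0 0 0 0.2 0"

```text
t: 11.02
eef_pos: [0.4623, -0.3371, -0.0375]
tcp_rot: [180.0, 0.1, 113.7]
contact_force: [-1.5, 2.1, 8.1]
finger_gap: -0.001
finger_force: 3.7
```

Contact came at a reading of −0.037, so real tip height = reading + 0.037. Lateral offset checks out within 2 mm. Now computing the grasp with that.

Run:
```python
from h import *
s=state();R=down(113.94-90)
row([.5043,-.3155,.03],R,s);row([.5043,-.3155,-.021],R,s)
```

```text
t 11.03 pos [ 0.4623 -0.3371 -0.0375] rot [1.7995e+02 9.0000e-02 1.1371e+02] F [-1.5  2.1  8.1] gap -0.001
row [ 0.0008  0.0016 -0.004 ] [ 0.28  4.72 -6.74]
row [ 0.0008  0.0016 -0.004 ] [ 0.29  4.72 -1.64]
```

>>> servo_tool --pt "0 0 0 0 0 -6 0" --pt "0 0 0 0.1 1 -7 4.5" --pt "0 0 -0.004 0.3 4.7 -7 4.5" --pt "0 0 -0.004 0.3 4.7 -7 4.5" --pt "0 0 -0.004 0.3 4.7 -5 4.5" --pt "0 0 -0.004 0.3 4.7 -3 4.5" --pt "0 0 -0.004 0.3 4.7 -1.75 4.5" --pt "0 0 -0.004 0.3 4.7 -1.75 4.5" --pt "0 0 -0.004 0.3 4.7 -1.75 1.0" --pt "0 0 -0.004 0.3 4.7 -1.75 0.5" --pt "0 0 -0.004 0.3 4.7 -1.75 0.5" --pt "0 0 -0.004 0.3 4.7 -1.75 0.5"

```text
t: 12.52
eef_pos: [0.5044, -0.3158, -0.0201]
tcp_rot: [180.0, 0.2, 113.9]
contact_force: [0.0, -0.5, 4.1]
finger_gap: 0.173
finger_force: 59.6
```

Gripped: 59.6 N on the pads, opening about 15 mm. Next: lift, carry, hover over the channel.

Run:
```python
from h import *
s=state();R=down(11.64)
g=np.load('g.npy');e=np.array([np.cos(g[2]),np.sin(g[2])]);P=g[:2]+.022*e
row([*P,.12],R,s);row([*P,.045],R,s)
```

```text
t 12.53 pos [ 0.5044 -0.3158 -0.0201] rot [179.95   0.18 113.95] F [ 0.  -0.5  4.1] gap 0.173
row [0.0012 0.003  0.2148] [ 39.72  19.29 -14.12]
row [0.0012 0.003  0.2148] [39.74 19.28 -6.62]
```

>>> servo_tool --pt "0 0 0 0 0 -3 0.5" --pt "0 0 0 0 0 -9 0.5" --pt "0 0.003 0.1 3 1.5 -14 0.5" --pt "0 0.003 0.2148 8.5 4 -14 0.5" --pt "0 0.003 0.2148 14 6.7 -14 0.5" --pt "0 0.003 0.2148 19.5 9.5 -14 0.5" --pt "0 0.003 0.2148 25 12.2 -14 0.5" --pt "0 0.003 0.2148 30.5 15 -14 0.5" --pt "0 0.003 0.2148 36 17.5 -14 0.5" --pt "0 0.003 0.2148 39.7 19.3 -14 0.5" --pt "0 0.003 0.2148 39.7 19.3 -10 0.5" --pt "0 0.003 0.2148 39.7 19.3 -6.6 0.5"

```text
t: 14.02
eef_pos: [0.5185, 0.1274, 0.0432]
tcp_rot: [-180.0, -0.1, 101.8]
contact_force: [-0.2, -0.4, -1.1]
finger_gap: 0.167
finger_force: 59.2
```

>>> servo_tool --pt "0 0 0 0 0 0 0.5" --pt "0 0 0 0 0 0 0.5"

```text
t: 14.28
eef_pos: [0.5199, 0.1258, 0.0454]
tcp_rot: [179.9, -0.1, 101.6]
contact_force: [-0.1, -0.2, -0.2]
finger_gap: 0.174
finger_force: 59.1
```

Run:
```python
from h import *
import pickle
s=state();c=env.calibration('wrist');pickle.dump((c,s),open('w7.pkl','wb'))
b=snap('wrist','w7.png')[:,:,::-1]; d=snap('side','s7.png')[:,:,::-1]
cd=env.calibration('side');g=np.load('g.npy')
pr=proj(c,[[g[0],g[1],.03]])[0];print(pr)
A=cv2.resize(b[0:200,180:380],(600,600),interpolation=cv2.INTER_CUBIC)
B=cv2.resize(d[185:285,250:316],(200,303),interpolation=cv2.INTER_CUBIC)
o=np.zeros((600,800,3),np.uint8);o[:,:600]=A;o[:303,600:]=B
cv2.imwrite('pics/v7.png',o)
e=np.array([np.cos(g[2]),np.sin(g[2])]);n=np.array([-e[1],e[0]])
for x,y,z in((105,25,36),(105,-25,36),(40,25,36),(40,-25,36),(86,0,53),(40,9.5,44),(40,-9.5,44)):
    P=[*(g[:2]+e*x/1e3+n*y/1e3),z/1e3];print((x,y,z),((proj(c,[P])[0]-[180,0])*3).round())
```

```text
t 14.28 pos [0.5199 0.1258 0.0454] rot [ 1.7990e+02 -7.0000e-02  1.0162e+02] F [-0.1 -0.2 -0.2] gap 0.174
[279.21412297 264.91198149]
(105, 25, 36) [167. 312.]
(105, -25, 36) [425. 312.]
(40, 25, 36) [180. 635.]
(40, -25, 36) [414. 635.]
(86, 0, 53) [296. 416.]
(40, 9.5, 44) [251. 646.]
(40, -9.5, 44) [343. 646.]
```

View pics/v7.png

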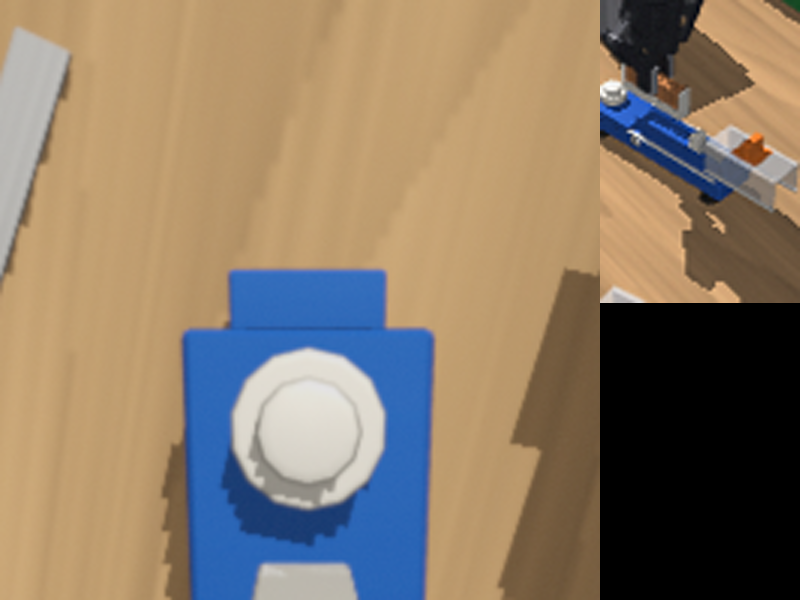

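Last view: the head's front edge is at (186–431, 330), the button at (309,430), and the strip's front end at (257–351, 565). Strip and channel are parallel. The dispenser sits slightly right and back of my prediction, so I'll refine relative to the strip.

Run:
```python
from h import *
import pickle
from scipy.optimize import least_squares
c,s=pickle.load(open('w7.pkl','rb'));g=np.load('g.npy')
u=lambda X,Y:np.array([(X+.5)/3-.5+180,(Y+.5)/3-.5])
def fr(q,x,y,z):
    a=q[2];return [q[0]+np.cos(a)*x-np.sin(a)*y,q[1]+np.sin(a)*x+np.cos(a)*y,z]
# dispenser fit incl. head half width unknown
obs=[((.105,1),(186,330)),((.105,-1),(431,330)),((.06,1),(192,600)),((.06,-1),(426,600))]
def res(q):
    r=[]
    for (x,sg),o in obs:
        p=proj(c,[fr(q,x,sg*q[3],.036)])[0]-u(*o)
        r+=list(p) if x>.1 else [p[0]+0*p[1]]
    r+=list(proj(c,[fr(q,.086,0,.053)])[0]-u(309,430));return np.array(r)
# rows at 600: side edges: use x where row=~600 (x approx .047)
obs[2]=((.047,1),(192,600));obs[3]=((.047,-1),(426,600))
r=least_squares(res,[*g,.024]);print('disp',r.x.round(4),np.degrees(r.x[2]).round(2),r.fun.round(1))
# strip fit: front top edge corners & front bottom unknown -> solve x,y with yaw from TCP
a=np.radians(s['tcp_rot'][2]);zt=s['eef_pos'][2]+.0201+.034
S=lambda q:np.concatenate([proj(c,[fr([q[0],q[1],a],.04,.008,zt)])[0]-u(259,565),proj(c,[fr([q[0],q[1],a],.04,-.008,zt)])[0]-u(350,565)])
t=least_squares(S,s['eef_pos'][:2]);print('strip',t.x.round(4),t.fun.round(1),'tcp',np.round(s['eef_pos'],4))
for q in(g,r.x):
    d=np.array(t.x)-q[:2];d2=np.array(s['eef_pos'][:2])-q[:2];E=np.array([[np.cos(q[2]),np.sin(q[2])],[-np.sin(q[2]),np.cos(q[2])]])
    print('strip in disp mm',(E@d*1e3).round(1),'tcp in disp',(E@d2*1e3).round(1))
np.save('g2.npy',r.x[:3])
```

```text
disp [0.5265 0.102  1.7758 0.0243] 101.75 [-0.8 -0.5  0.8 -0.7  0.8 -0.9  0.   1.1]
strip [0.5193 0.1318] [-4.1  0.1  4.1  0.1] tcp [0.5199 0.1258 0.0454]
strip in disp mm [27.9 -1.3] tcp in disp [21.9 -0.7]
strip in disp mm [30.7  1. ] tcp in disp [24.7  1.6]
```

Run:
```python
from h import *
import pickle
from scipy.optimize import least_squares
c,s=pickle.load(open('w7.pkl','rb'));q=np.load('g2.npy')
u=lambda X,Y:np.array([(X+.5)/3-.5+180,(Y+.5)/3-.5])
def fr(q,x,y,z):
    a=q[2];return [q[0]+np.cos(a)*x-np.sin(a)*y,q[1]+np.sin(a)*x+np.cos(a)*y,z]
a=np.radians(s['tcp_rot'][2])
S=lambda p:np.concatenate([proj(c,[fr([p[0],p[1],a],.04,.008,p[2])])[0]-u(259,565),proj(c,[fr([p[0],p[1],a],.04,-.008,p[2])])[0]-u(350,565)])
E=np.array([[np.cos(q[2]),np.sin(q[2])],[-np.sin(q[2]),np.cos(q[2])]])
t=least_squares(S,[*s['eef_pos'][:2],.065]);print('free z',t.x.round(4),(E@(t.x[:2]-q[:2])*1e3).round(1))
t=least_squares(lambda p:S([*p,.0655]),s['eef_pos'][:2]);print('fixed',t.x.round(4),t.fun.round(1),(E@(t.x-q[:2])*1e3).round(1))
```

```text
free z [0.5206 0.1254 0.0658] [24.1  1. ]
fixed [0.5207 0.1253] [ 0.  0. -0. -0.] [24.1  1. ]
```

Strip is at dispenser (24.1, 1.0, 65.5) mm, and the free-z fit agrees on height. Correct y by −1 mm and lower to about 3 mm above the head.

>>> servo_tool --pt "0 0 -0.002 -0.2 0.1 0.6 0.5" --pt "0 0 -0.002 -0.4 0.1 1.2 0.5" --pt "0 0 -0.002 -0.4 0.1 1.8 0.5" --pt "0 0 -0.002 -0.4 0.1 2.3 0.5" --pt "0 0 -0.002 -0.4 0.1 2.6 0.5" --pt "0 0 -0.002 -0.4 0.1 2.6 0.5"

```text
t: 15.12
eef_pos: [0.5207, 0.1222, 0.0181]
tcp_rot: [-180.0, -0.1, 101.8]
contact_force: [-0.2, 0.6, -0.6]
finger_gap: 0.17
finger_force: 59.1
```

```bash
cat >> h.py <<'E'
def rel():
    s=state();q=np.load('g2.npy');E=np.array([[np.cos(q[2]),np.sin(q[2])],[-np.sin(q[2]),np.cos(q[2])]])
    d=E@(np.array(s['eef_pos'][:2])-q[:2])*1e3-[.6,.6];F=E@np.array(s['contact_force'][:2])
    print('strip in disp',d.round(1),'z',round(1e3*(s['eef_pos'][2]+.0201),1),'F along/across',F.round(1),'yawerr',round(s['tcp_rot'][2]-np.degrees(q[2]),2))
E
python3 -c "from h import *;rel()"
```

```text
t 15.12 pos [0.5207 0.1222 0.0181] rot [-1.7998e+02 -5.0000e-02  1.0176e+02] F [-0.2  0.6 -0.6] gap 0.17
strip in disp [20.4  1. ] z 38.2 F along/across [0.6 0.1] yawerr 0.01
```

>>> servo_tool --pt "0 0 0 -0.3 0.06 0 0.5" --pt "0 0 0 -0.6 0.06 0 0.5" --pt "0 0 0 -0.9 0.06 0 0.5" --pt "0 0 0 -1.2 0.06 0 0.5" --pt "0 0 0 -1.2 0.06 0 0.5"

```text
t: 15.75
eef_pos: [0.5238, 0.1115, 0.0185]
tcp_rot: [180.0, -0.1, 101.8]
contact_force: [-1.1, 3.8, 0.2]
finger_gap: 0.173
finger_force: 59.2
```

```bash
python3 -c "from h import *;rel()"
```

```text
t 15.75 pos [0.5238 0.1115 0.0185] rot [ 1.7999e+02 -1.4000e-01  1.0177e+02] F [-1.1  3.8  0.2] gap 0.173
strip in disp [9.3 0.1] z 38.6 F along/across [3.9 0.3] yawerr 0.02
```

>>> servo_tool --pt "0 0 0 -0.2 0 0 0.5" --pt "0 0 0 -0.4 0 0 0.5" --pt "0 0 0 -0.6 0 0 0.5" --pt "0 0 0 -0.6 0 0 0.5"

```text
t: 16.25
eef_pos: [0.5251, 0.1051, 0.0184]
tcp_rot: [180.0, -0.1, 101.8]
contact_force: [-0.3, 6.1, 0.3]
finger_gap: 0.175
finger_force: 59.2
```

```bash
python3 -c "from h import *;rel()"
```

```text
t 16.25 pos [0.5251 0.1051 0.0184] rot [ 1.7999e+02 -9.0000e-02  1.0176e+02] F [-0.3  6.1  0.3] gap 0.175
strip in disp [2.8 0.1] z 38.5 F along/across [ 6. -1.] yawerr 0.01
```

>>> servo_tool --pt "0 0 0 -0.2 0 0 0.5" --pt "0 0 0 -0.4 0 0 0.5" --pt "0 0 0 -0.6 0 0 0.5" --pt "0 0 0 -0.6 0 0 0.5"

```text
t: 16.75
eef_pos: [0.5263, 0.0995, 0.0184]
tcp_rot: [180.0, -0.1, 101.8]
contact_force: [-1.3, 5.7, 0.8]
finger_gap: 0.171
finger_force: 59.2
```

>>> servo_tool --pt "0 0 0 -0.1 0 0 0.5" --pt "0 0 0 -0.2 0 0 0.5" --pt "0 0 0 -0.2 0 0 0.5"

```text
t: 17.12
eef_pos: [0.5266, 0.0979, 0.0184]
tcp_rot: [-180.0, -0.1, 101.8]
contact_force: [-1.0, 6.1, -0.3]
finger_gap: 0.171
finger_force: 59.2
```

```bash
python3 -c "from h import *;rel()"
```

```text
t 17.12 pos [0.5266 0.0979 0.0184] rot [-1.8000e+02 -1.4000e-01  1.0178e+02] F [-1.   6.1 -0.3] gap 0.171
strip in disp [-4.6  0.2] z 38.5 F along/across [ 6.2 -0.2] yawerr 0.03
```

>>> servo_tool --pt "0 0 0 -0.2 0 0 0.5" --pt "0 0 0 -0.3 0 0 0.5" --pt "0 0 0 -0.3 0 0 0.5"

```text
t: 17.5
eef_pos: [0.5272, 0.0953, 0.0184]
tcp_rot: [-180.0, -0.2, 101.8]
contact_force: [-1.5, 5.9, 0.5]
finger_gap: 0.171
finger_force: 59.3
```

>>> servo_tool --pt "0 0 0 -0.2 0 0 0.5" --pt "0 0 0 -0.3 0 0 0.5" --pt "0 0 0 -0.3 0 0 0.5"

```text
t: 17.88
eef_pos: [0.5277, 0.0928, 0.0184]
tcp_rot: [-180.0, -0.2, 101.8]
contact_force: [-1.4, 6.9, 0.8]
finger_gap: 0.17
finger_force: 59.3
```

>>> servo_tool --pt "0 0 0 -0.2 0 0 0.5" --pt "0 0 0 -0.3 0 0 0.5" --pt "0 0 0 -0.3 0 0 0.5"

```text
t: 18.25
eef_pos: [0.5282, 0.0902, 0.0184]
tcp_rot: [-180.0, -0.2, 101.8]
contact_force: [-1.1, 9.3, 1.0]
finger_gap: 0.169
finger_force: 59.3
```

```bash
python3 -c "from h import *;rel()"
```

```text
t 18.25 pos [0.5282 0.0902 0.0184] rot [-179.98   -0.23  101.81] F [-1.1  9.3  1. ] gap 0.169
strip in disp [-12.5   0.2] z 38.5 F along/across [ 9.3 -0.8] yawerr 0.06
```

>>> servo_tool --pt "0 0 0 -0.1 0 0 0.5" --pt "0 0 0 -0.2 0 0 0.5" --pt "0 0 0 -0.2 0 0 0.5"

```text
t: 18.62
eef_pos: [0.5285, 0.0887, 0.0184]
tcp_rot: [-180.0, -0.3, 101.8]
contact_force: [-1.5, 8.8, 2.4]
finger_gap: 0.171
finger_force: 59.4
```

```bash
python3 -c "from h import *;rel()"
```

```text
t 18.62 pos [0.5285 0.0887 0.0184] rot [-179.97   -0.27  101.82] F [-1.5  8.8  2.4] gap 0.171
strip in disp [-13.9   0.2] z 38.5 F along/across [ 8.9 -0.3] yawerr 0.08
```

>>> servo_tool --pt "0 0 0 -0.1 0 0 0.5" --pt "0 0 0 -0.2 0 0 0.5" --pt "0 0 0 -0.2 0 0 0.5"

```text
t: 19.0
eef_pos: [0.5287, 0.0876, 0.0184]
tcp_rot: [-180.0, -0.3, 101.8]
contact_force: [-1.7, 9.6, 2.8]
finger_gap: 0.169
finger_force: 59.5
```

>>> servo_tool --pt "0 0 0 0 0 0 0.5"

```text
t: 19.12
eef_pos: [0.5287, 0.0876, 0.0184]
tcp_rot: [-180.0, -0.3, 101.8]
contact_force: [-2.4, 9.1, 2.6]
finger_gap: 0.169
finger_force: 59.5
```

```bash
python3 -c "from h import *;rel();rel()"
```

```text
t 19.12 pos [0.5287 0.0876 0.0184] rot [-179.95   -0.34  101.85] F [-2.4  9.1  2.6] gap 0.169
strip in disp [-15.1   0.2] z 38.5 F along/across [9.4 0.5] yawerr 0.1
t 19.12 pos [0.5287 0.0876 0.0184] rot [-179.95   -0.34  101.85] F [-2.4  9.1  2.6] gap 0.169
strip in disp [-15.1   0.2] z 38.5 F along/across [9.4 0.5] yawerr 0.1
```

>>> servo_tool --pt "0 0 0 0 0 0.15 0.5" --pt "0 0 0 0 0 0.3 0.5" --pt "0 0 0 0 0 0.4 0.5" --pt "0 0 0 0 0 0.4 0.5"

```text
t: 19.62
eef_pos: [0.5289, 0.0877, 0.0144]
tcp_rot: [-180.0, -0.3, 101.9]
contact_force: [-2.6, 9.3, 1.9]
finger_gap: 0.168
finger_force: 59.5
```

```bash
python3 -c "from h import *;rel()"
```

```text
t 19.62 pos [0.5289 0.0877 0.0144] rot [-179.97   -0.33  101.86] F [-2.6  9.3  1.9] gap 0.168
strip in disp [-15.   0.] z 34.5 F along/across [9.7 0.7] yawerr 0.11
```

>>> servo_tool --pt "0 0 0 0 0 0.15 0.5" --pt "0 0 0 0 0 0.3 0.5" --pt "0 0 0 0 0 0.35 0.5" --pt "0 0 0 0 0 0.35 0.5"

```text
t: 20.12
eef_pos: [0.5289, 0.0877, 0.0109]
tcp_rot: [-180.0, -0.3, 101.9]
contact_force: [-2.0, 10.4, 2.4]
finger_gap: 0.169
finger_force: 59.5
```

>>> servo_tool --pt "0 0 0 0 0 0.05 0.5" --pt "0 0 0 0 0 0.05 0.5"

```text
t: 20.38
eef_pos: [0.5289, 0.0877, 0.0104]
tcp_rot: [-180.0, -0.3, 101.9]
contact_force: [-1.5, 10.0, 2.6]
finger_gap: 0.171
finger_force: 59.5
```

```bash
python3 -c "from h import *;rel()"
```

```text
t 20.38 pos [0.5289 0.0877 0.0104] rot [-179.97   -0.33  101.86] F [-1.5 10.   2.6] gap 0.171
strip in disp [-15.   0.] z 30.5 F along/across [10.1 -0.6] yawerr 0.12
```

>>> servo_tool --pt "0 0 0 0.2 0 0 0.5" --pt "0 0 0 0.4 0 0 0.5" --pt "0 0 0 0.6 0 0 0.5" --pt "0 0 0 0.8 0 0 0.5" --pt "0 0 0 1.0 0 0 0.5" --pt "0 0 0 1.0 0 0 0.5"

```text
t: 21.12
eef_pos: [0.5272, 0.0956, 0.0104]
tcp_rot: [180.0, -0.2, 101.8]
contact_force: [-0.2, 6.6, 0.4]
finger_gap: 0.168
finger_force: 59.4
```

```bash
python3 -c "from h import *;rel()"
```

```text
t 21.12 pos [0.5272 0.0956 0.0104] rot [ 1.8000e+02 -1.7000e-01  1.0182e+02] F [-0.2  6.6  0.4] gap 0.168
strip in disp [-6.9  0. ] z 30.5 F along/across [ 6.5 -1.2] yawerr 0.08
```

>>> servo_tool --pt "0 0 0 0.2 0 0 0.5" --pt "0 0 0 0.4 0 0 0.5" --pt "0 0 0 0.5 0 0 0.5" --pt "0 0 0 0.5 0 0 0.5"

```text
t: 21.62
eef_pos: [0.5266, 0.0987, 0.0104]
tcp_rot: [180.0, -0.0, 101.8]
contact_force: [1.6, 4.6, -0.6]
finger_gap: 0.173
finger_force: 59.1
```

```bash
python3 -c "from h import *;rel()"
```

```text
t 21.62 pos [0.5266 0.0987 0.0104] rot [ 1.7996e+02 -4.0000e-02  1.0176e+02] F [ 1.6  4.6 -0.6] gap 0.173
strip in disp [-3.8 -0. ] z 30.5 F along/across [ 4.2 -2.5] yawerr 0.01
```

>>> servo_tool --pt "0 0 0 0.15 0 0 0.5" --pt "0 0 0 0.3 0 0 0.5" --pt "0 0 0 0.3 0 0.05 0.5" --pt "0 0 0 0.3 0 0.05 0.5"

```text
t: 22.12
eef_pos: [0.5262, 0.1011, 0.0103]
tcp_rot: [180.0, -0.0, 101.7]
contact_force: [0.2, 1.2, 3.2]
finger_gap: 0.174
finger_force: 59.6
```

```bash
python3 -c "from h import *;rel()"
```

```text
t 22.12 pos [0.5262 0.1011 0.0103] rot [ 1.7995e+02 -3.0000e-02  1.0173e+02] F [0.2 1.2 3.2] gap 0.174
strip in disp [-1.3 -0.1] z 30.4 F along/across [ 1.1 -0.5] yawerr -0.02
```

Floor contact: 3.2 N upward, at (−1.3, −0.1, 30.4). Releasing and rising.

>>> servo_tool --pt "0 0 0 0 0 0 1.8" --pt "0 0 0 0 0 0 2.6" --pt "0 0 0 0 0 0 4.5" --pt "0 0 0 0 0 0 4.5" --pt "0 0 0 0 0 -2 4.5" --pt "0 0 0 0 0 -5 4.5" --pt "0 0 0 0 0 -10 4.5" --pt "0 0 0 0 0 -12 4.5" --pt "0 0 0 0 0 -12 4.5"

```text
t: 23.25
eef_pos: [0.5274, 0.1019, 0.1324]
tcp_rot: [179.7, -0.1, 101.8]
contact_force: [-0.1, 0.5, -0.4]
finger_gap: 0.528
finger_force: 0.0
```

Run:
```python
from h import *
import pickle
s=state();c=env.calibration('wrist');b=snap('wrist','w8.png');pickle.dump(c,open('w8.pkl','wb'))
q=np.load('g2.npy')
def fr(x,y,z):
    a=q[2];return [q[0]+np.cos(a)*x-np.sin(a)*y,q[1]+np.sin(a)*x+np.cos(a)*y,z]
# predicted strip top corners if seated, and tab; sample whiteness/brownness along centre line & across
T=[(40,8),(40,-8),(-40,8),(-40,-8)]
print('pred strip top',proj(c,[fr(x/1e3,y/1e3,.064) for x,y in T]).round(1).tolist(),'gate edge',proj(c,[fr(.04,0,.036)]).round(1),'tab',proj(c,[fr(-.1,0,.079)]).round(1))
h=cv2.cvtColor(b,cv2.COLOR_RGB2HSV)
for x in range(46,-50,-2):
    u,v=proj(c,[fr(x/1e3,0,.064)])[0].round().astype(int)
    if 0<=v<420 and 0<=u<560: print(x,(u,v),b[v,u].tolist(),end=' ; ')
print()
for y in range(-14,15,1):
    u,v=proj(c,[fr(.02,y/1e3,.064)])[0].round().astype(int); print(y,b[v,u].tolist(),end=' ; ')
h=(b[...,0]>190)&(b[...,1]>80)&(b[...,1]<150)&(b[...,2]<60);p=np.argwhere(h);print('\norange',len(p),p.mean(0) if len(p) else 0)
```

```text
t 23.25 pos [0.5274 0.1019 0.1324] rot [ 1.7972e+02 -1.3000e-01  1.0176e+02] F [-0.1  0.5 -0.4] gap 0.528
pred strip top [[269.0, 165.8], [288.9, 165.8], [270.0, 257.6], [288.3, 257.6]] gate edge [[279.1 161.9]] tab [[279.2 327.3]]
46 (np.int64(279), np.int64(158)) [40, 97, 177] ; 44 (np.int64(279), np.int64(161)) [101, 108, 130] ; 42 (np.int64(279), np.int64(163)) [182, 177, 168] ; 40 (np.int64(279), np.int64(166)) [213, 211, 206] ; 38 (np.int64(279), np.int64(168)) [200, 196, 186] ; 36 (np.int64(279), np.int64(171)) [189, 133, 81] ; 34 (np.int64(279), np.int64(173)) [187, 132, 81] ; 32 (np.int64(279), np.int64(176)) [182, 127, 76] ; 30 (np.int64(279), np.int64(178)) [176, 122, 71] ; 28 (np.int64(279), np.int64(181)) [164, 112, 65] ; 26 (np.int64(279), np.int64(183)) [189, 133, 80] ; 24 (np.int64(279), np.int64(185)) [185, 131, 79] ; 22 (np.int64(279), np.int64(188)) [178, 123, 72] ; 20 (np.int64(279), np.int64(190)) [147, 100, 59] ; 18 (np.int64(279), np.int64(193)) [188, 133, 80] ; 16 (np.int64(279), np.int64(195)) [185, 130, 77] ; 14 (np.int64(279), np.int64(197)) [183, 128, 77] 
[... 1488 characters left out ...]
 102] ; -46 (np.int64(279), np.int64(264)) [153, 152, 148] ; -48 (np.int64(279), np.int64(266)) [116, 115, 111] ; 
-14 [44, 102, 179] ; -13 [45, 101, 179] ; -12 [41, 98, 175] ; -11 [29, 76, 146] ; -10 [24, 62, 122] ; -9 [23, 57, 115] ; -8 [36, 57, 109] ; -7 [85, 71, 95] ; -6 [146, 98, 58] ; -5 [149, 100, 59] ; -4 [147, 99, 58] ; -3 [148, 100, 59] ; -2 [145, 97, 55] ; -1 [146, 98, 57] ; 0 [147, 100, 59] ; 1 [146, 97, 56] ; 2 [146, 97, 57] ; 3 [147, 99, 58] ; 4 [146, 98, 58] ; 5 [146, 99, 58] ; 6 [145, 97, 55] ; 7 [138, 92, 56] ; 8 [51, 59, 99] ; 9 [26, 51, 97] ; 10 [17, 43, 90] ; 11 [20, 45, 89] ; 12 [21, 62, 123] ; 13 [28, 71, 136] ; 14 [26, 64, 121] ; 
orange 209 [319.22488038 282.5215311 ]
```

The strip is seated: its ends are at ±40 on the centre line, at the predicted height. Next: fingers shut, go behind the tab and compute the rows.

Run:
```python
from h import *
s=state();q=np.load('g2.npy');e=np.array([np.cos(q[2]),np.sin(q[2])]);R=down(np.degrees(q[2])-90)
P=q[:2]-.130*e
row([*P,.13],R,s);row([*P,.037],R,s)
```

```text
t 23.3 pos [0.5261 0.1019 0.1308] rot [ 1.7989e+02 -1.1000e-01  1.0177e+02] F [-0.6 -0.7 -0.6] gap 0.527
row [ 0.0019 -0.002   0.0003] [-13.     0.04   0.06]
row [ 0.0019 -0.002   0.0003] [-13.02   0.02   9.36]
```

>>> servo_tool --pt "0 0 0 -3 0 0 0" --pt "0 0 0 -7 0 0 0" --pt "0 0 0 -11 0 0 0" --pt "0.002 -0.002 0 -13 0 0 0" --pt "0.002 -0.002 0 -13 0 2 0" --pt "0.002 -0.002 0 -13 0 5 0" --pt "0.002 -0.002 0 -13 0 7.5 0" --pt "0.002 -0.002 0 -13 0 9 0" --pt "0.002 -0.002 0 -13 0 9.3 0" --pt "0.002 -0.002 0 -13 0 9.3 0"

```text
t: 24.55
eef_pos: [0.5524, -0.0252, 0.0368]
tcp_rot: [-179.9, 0.1, 101.8]
contact_force: [0.8, -1.3, 0.1]
finger_gap: 0.003
finger_force: 0.0
```

Run:
```python
from h import *
rel()
c=env.calibration('wrist');b=snap('wrist','w9.png')
h=(b[...,0]>190)&(b[...,1]>80)&(b[...,1]<150)&(b[...,2]<60);p=np.argwhere(h);print('orange',len(p),p.min(0) if len(p) else 0,p.max(0) if len(p) else 0)
q=np.load('g2.npy')
def fr(x,y,z):
    a=q[2];return [q[0]+np.cos(a)*x-np.sin(a)*y,q[1]+np.sin(a)*x+np.cos(a)*y,z]
for j in(.095,.1,.105):print(j,proj(c,[fr(-j+dx,y,.088) for dx in(-.005,.005) for y in(.012,-.012)]).round().tolist())
```

```text
t 24.55 pos [ 0.5524 -0.0252  0.0368] rot [-1.7991e+02  5.0000e-02  1.0178e+02] F [ 0.8 -1.3  0.1] gap 0.003
strip in disp [-130.4   -0. ] z 56.9 F along/across [-1.4 -0.5] yawerr 0.03
orange 2235 [188 252] [245 308]
0.095 [[253.0, 223.0], [308.0, 223.0], [253.0, 201.0], [309.0, 201.0]]
0.1 [[254.0, 234.0], [308.0, 234.0], [253.0, 212.0], [308.0, 213.0]]
0.105 [[254.0, 245.0], [307.0, 245.0], [253.0, 223.0], [308.0, 223.0]]
```

Tab columns 252–308 match the prediction, with rail at about 0.100. Start pushing.

>>> servo_tool --pt "0 0 0 0.7 0 0 0" --pt "0 0 0 1.2 0 0 0" --pt "0 0 0 1.7 0 0 0" --pt "0 0 0 2.2 0 0 0" --pt "0 0 0 2.9 0 0 0" --pt "0 0 0 3.6 0 0 0" --pt "0 0 0 4.3 0 0 0" --pt "0 0 0 5 0 0 0" --pt "0 0 0 5.0 0 0 0"

```text
t: 25.72
eef_pos: [0.5416, 0.0246, 0.0365]
tcp_rot: [-179.9, 0.0, 101.8]
contact_force: [0.3, -0.8, 0.8]
finger_gap: -0.001
finger_force: 0.3
```

```bash
python3 -c "from h import *;rel()"
```

```text
t 25.73 pos [0.5416 0.0246 0.0365] rot [-1.7986e+02  1.0000e-02  1.0184e+02] F [ 0.3 -0.8  0.8] gap -0.001
strip in disp [-79.4   0.3] z 56.6 F along/across [-0.8 -0.2] yawerr 0.09
```

>>> servo_tool --pt "0 0 0 0.7 0 0 0" --pt "0 0 0 1.4 0 0 0" --pt "0 0 0 2.1 0 0 0" --pt "0 0 0 2.8 0 0 0" --pt "0 0 0 3.5 0 0 0" --pt "0 0 0 4.2 0 0 0" --pt "0 0 0 4.8 0 0 0" --pt "0 0 0 5.2 0 0 0" --pt "0 0 0 5.2 0 0 0"

```text
t: 26.85
eef_pos: [0.5311, 0.0749, 0.0365]
tcp_rot: [-179.9, 0.0, 101.8]
contact_force: [0.3, -1.1, -0.4]
finger_gap: -0.004
finger_force: 0.4
```

```bash
python3 -c "from h import *;rel()"
```

```text
t 26.85 pos [0.5311 0.0749 0.0365] rot [-1.7987e+02  3.0000e-02  1.0179e+02] F [ 0.3 -1.1 -0.4] gap -0.004
strip in disp [-28.    0.4] z 56.6 F along/across [-1.1 -0.1] yawerr 0.05
```

>>> servo_tool --pt "0 0 0 0.2 0 0 0" --pt "0 0 0 0.4 0 0 0" --pt "0 0 0 0.5 0 0 0" --pt "0 0 0 0.5 0 0 0"

```text
t: 27.35
eef_pos: [0.5302, 0.0794, 0.0366]
tcp_rot: [-179.9, 0.0, 101.8]
contact_force: [0.1, -2.1, -1.1]
finger_gap: -0.001
finger_force: 0.7
```

```bash
python3 -c "from h import *;rel()"
```

```text
t 27.35 pos [0.5302 0.0794 0.0366] rot [-1.7987e+02  5.0000e-02  1.0177e+02] F [ 0.1 -2.1 -1.1] gap -0.001
strip in disp [-23.5   0.4] z 56.7 F along/across [-2.1  0.3] yawerr 0.02
```

Near the catch; pushing on in 4 mm steps while watching the force.

>>> servo_tool --pt "0 0 0 0.2 0 0 0" --pt "0 0 0 0.4 0 0 0" --pt "0 0 0 0.4 0 0 0"

```text
t: 27.72
eef_pos: [0.5296, 0.0827, 0.0366]
tcp_rot: [-179.9, 0.1, 101.8]
contact_force: [0.3, -3.4, -1.4]
finger_gap: -0.001
finger_force: 1.7
```

>>> servo_tool --pt "0 0 0 0.2 0 0 0" --pt "0 0 0 0.4 0 0 0" --pt "0 0 0 0.4 0 0 0"

```text
t: 28.1
eef_pos: [0.5289, 0.0858, 0.0366]
tcp_rot: [-179.9, 0.2, 101.7]
contact_force: [0.8, -5.6, -1.9]
finger_gap: -0.002
finger_force: 2.9
```

>>> servo_tool --pt "0 0 0 0.2 0 0 0" --pt "0 0 0 0.4 0 0 0" --pt "0 0 0 0.4 0 0 0"

```text
t: 28.48
eef_pos: [0.5284, 0.0882, 0.0366]
tcp_rot: [-179.9, 0.3, 101.7]
contact_force: [1.1, -7.5, -2.7]
finger_gap: 0.002
finger_force: 4.2
```

```bash
python3 -c "from h import *;rel()"
```

```text
t 28.48 pos [0.5284 0.0882 0.0366] rot [-179.92    0.28  101.69] F [ 1.1 -7.5 -2.7] gap 0.002
strip in disp [-14.4   0.4] z 56.7 F along/across [-7.5  0.5] yawerr -0.05
```

>>> servo_tool --pt "0 0 0 0.2 0 0 0" --pt "0 0 0 0.3 0 0 0" --pt "0 0 0 0.3 0 0 0"

```text
t: 28.85
eef_pos: [0.5276, 0.0918, 0.0366]
tcp_rot: [-179.9, 0.2, 101.7]
contact_force: [0.8, -7.2, -1.2]
finger_gap: 0.001
finger_force: 3.5
```

>>> servo_tool --pt "0 0 0 0.2 0 0 0" --pt "0 0 0 0.3 0 0 0" --pt "0 0 0 0.3 0 0 0"

```text
t: 29.22
eef_pos: [0.5273, 0.0935, 0.0367]
tcp_rot: [-179.9, 0.3, 101.7]
contact_force: [1.3, -9.2, -2.6]
finger_gap: 0.001
finger_force: 4.6
```

```bash
python3 -c "from h import *;rel()"
```

```text
t 29.23 pos [0.5273 0.0935 0.0367] rot [-179.93    0.31  101.67] F [ 1.3 -9.2 -2.6] gap 0.001
strip in disp [-9.   0.3] z 56.8 F along/across [-9.3  0.6] yawerr -0.08
```

>>> servo_tool --pt "0 0 0 0.2 0 0 0" --pt "0 0 0 0.3 0 0 0" --pt "0 0 0 0.3 0 0 0"

```text
t: 29.6
eef_pos: [0.527, 0.0952, 0.0367]
tcp_rot: [-180.0, 0.4, 101.6]
contact_force: [1.7, -10.8, -2.1]
finger_gap: 0.001
finger_force: 5.6
```

>>> servo_tool --pt "0 0 0 0.2 0 0 0" --pt "0 0 0 0.2 0 0 0"

```text
t: 29.85
eef_pos: [0.5267, 0.0963, 0.0367]
tcp_rot: [-180.0, 0.5, 101.6]
contact_force: [2.6, -12.1, -3.2]
finger_gap: -0.001
finger_force: 6.3
```

Run:
```python
from h import *
rel()
c=env.calibration('wrist');b=snap('wrist','w10.png')
h=(b[...,0]>190)&(b[...,1]>80)&(b[...,1]<150)&(b[...,2]<60);p=np.argwhere(h);print('orange',len(p),p.min(0),p.max(0))
q=np.load('g2.npy')
def fr(x,y,z):
    a=q[2];return [q[0]+np.cos(a)*x-np.sin(a)*y,q[1]+np.sin(a)*x+np.cos(a)*y,z]
print('button pred',proj(c,[fr(.086,0,.053)]).round(1))
w=(b.min(2)>185).astype(np.uint8);w[150:]=0
n,_,st,ce=cv2.connectedComponentsWithStats(w);print([(st[i].tolist(),ce[i].round(1).tolist()) for i in range(1,n) if st[i,4]>150])
```

```text
t 29.85 pos [0.5267 0.0963 0.0367] rot [-179.96    0.46  101.61] F [  2.6 -12.1  -3.2] gap -0.001
strip in disp [-6.1  0.4] z 56.8 F along/across [-12.4  -0.1] yawerr -0.14
orange 2312 [211 253] [263 308]
button pred [[281.3  82.3]]
[([253, 29, 57, 60, 2119], [282.0, 54.5])]
```

12 N exceeds the catch force, so the rail should be on its stop. Back off, rise and measure the tab.

>>> servo_tool --pt "0 0 0 -0.3 0 0 0" --pt "0 0 0 -0.7 0 0 0" --pt "0 0 0 -1.2 0 0 0" --pt "0 0 0 -2.5 0 0 0" --pt "0 0 0 -2.5 0 -3 0" --pt "0 0 0 -2.5 0 -8 0" --pt "0 0 0 -2.5 0 -12 0" --pt "0 0 0 -2.5 0 -12 0" --pt "0 0 0 -2.5 0 -12 0"

```text
t: 31.02
eef_pos: [0.5305, 0.0784, 0.1562]
tcp_rot: [-179.9, -0.0, 101.8]
contact_force: [-0.1, 0.6, -0.3]
finger_gap: -0.001
finger_force: 0.0
```

Run:
```python
from h import *
from scipy.optimize import least_squares
rel()
c=env.calibration('wrist');b=snap('wrist','w11.png')
h=(b[...,0]>190)&(b[...,1]>80)&(b[...,1]<150)&(b[...,2]<60);h[:, :200]=0;h[:,360:]=0;p=np.argwhere(h);print('orange',len(p),p.min(0),p.max(0))
q=np.load('g2.npy')
def fr(x,y,z):
    a=q[2];return [q[0]+np.cos(a)*x-np.sin(a)*y,q[1]+np.sin(a)*x+np.cos(a)*y,z]
print('button pred',proj(c,[fr(.086,0,.053)]).round(1))
w=(b.min(2)>185).astype(np.uint8);w[200:]=0
n,_,st,ce=cv2.connectedComponentsWithStats(w);print([(st[i].tolist(),ce[i].round(1).tolist()) for i in range(1,n) if st[i,4]>150])
for j in(0,.004,.008):print(j,'tab top',proj(c,[fr(-j+dx,y,.088) for dx in(-.005,.005) for y in(.012,-.012)]).round(1).tolist(),'front bottom',proj(c,[fr(-j+.005,0,.070)]).round(1).tolist())
# column profile through tab
u=int(proj(c,[fr(0,0,.088)])[0][0]);v0,v1=p[:,0].min()-8,p[:,0].max()+9
print(u,[(v,b[v,u].tolist()) for v in range(v0,v1)])
cs=env.calibration('scene');im=snap('scene','sc11.png')
print('scene tab pred',[proj(cs,[fr(-j,0,.079)])[0].round(1).tolist() for j in(0,.007)])
h=(im[...,0]>190)&(im[...,1]>80)&(im[...,1]<150)&(im[...,2]<70);n,_,st,ce=cv2.connectedComponentsWithStats(h.astype(np.uint8));print([(st[i,4],ce[i].round(1).tolist()) for i in range(1,n) if st[i,4]>15])
```

```text
t 31.02 pos [0.5305 0.0784 0.1562] rot [-1.7985e+02 -3.0000e-02  1.0181e+02] F [-0.1  0.6 -0.3] gap -0.001
strip in disp [-24.4   0.3] z 176.3 F along/across [ 0.6 -0. ] yawerr 0.07
orange 693 [166 266] [198 296]
button pred [[282.   78.1]]
[([266, 61, 32, 34, 627], [282.5, 74.9])]
0 tab top [[267.2, 191.8], [296.4, 191.8], [267.1, 179.7], [296.6, 179.8]] front bottom [[281.8, 176.3]]
0.004 tab top [[267.3, 196.5], [296.3, 196.6], [267.1, 184.6], [296.5, 184.6]] front bottom [[281.8, 180.8]]
0.008 tab top [[267.3, 201.2], [296.2, 201.3], [267.2, 189.4], [296.4, 189.5]] front bottom [[281.8, 185.4]]
281 [(158, [166, 156, 146]), (159, [162, 153, 145]), (160, [162, 154, 145]), (161, [167, 157, 147]), (162, [170, 159, 149]), (163, [168, 157, 146]), (164, [168, 144, 126]), (165, [203, 131, 77]), (166, [213, 126, 36]), (167, [215, 126, 32]), (168, [215, 127, 34]), (169, [215, 126, 33]), (170, [215, 126, 31]), (171, [215, 127, 34]), (172, [215, 126, 31]), (173, [215, 125, 31]), (174, [215, 126, 33]), (175, [214, 125, 30]), (176, [207, 119, 28]), (177, [188, 105, 25]), (178, [182, 100, 24]), (179, [189, 107, 26]), (180, [210, 130, 34]), (181, [217, 136, 35]), (182, [218, 132, 35]), (183, [218, 130, 35]), (184, [217, 129, 34]), (185, [217, 128, 35]), (186, [215, 126, 34]), (187, [213, 124, 32]), (188, [211, 122, 30]), (189, [205, 117, 27]), (190, [172, 92, 20]), (191, [137, 70, 13]), (192, [137, 71, 17]), (193, [141, 75, 21]), (194, [140, 74, 15]), (195, [142, 75, 22]), (196, [140, 73, 17]), (197, [141, 73, 18]), (198, [143, 83, 44]), (199, [154, 124, 104]), (200, [159, 147, 135]), (201, [164, 154, 144]), (202, [167, 157, 147]), (203, [167, 157, 146]), (204, [167, 156, 146]), (205, [167, 156, 146]), (206, [167, 156, 146])]
scene tab pred [[255.7, 191.4], [253.3, 191.7]]
[(np.int32(104), [178.4, 127.2]), (np.int32(56), [256.9, 192.2]), (np.int32(90), [438.6, 217.0]), (np.int32(81), [300.5, 294.9])]
```

Tab sits at x≈0 in both cameras: wrist rows 180–190 against 180–192 predicted, and scene column 256.9 against 255.7. The robot is clear, so I'm handing in.

```bash
python3 -c "from h import *;print(env.close_job())"
```

```text
the job is handed in; nothing more can be done
None
```

The strip is seated flat behind the gate in the small blue dispenser, and the rail is pushed fully shut over it (tab measured at x ≈ 0). The arm is clear and the job is handed in; no verdict came back.

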